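# Change the sharpening stone

## Robot

A 7-joint arm with a two-finger parallel gripper is mounted at the origin on a cart in front of the work surface, level with it; the furniture and walls round the work are solid. World frame = base frame: x ahead of the robot, y to its left, z up, the work surface at z = 0. Lengths are in m, angles in rad, forces in N, time in s.
With the tool pointing down it reaches from about 0.4 to 0.9 m from the base axis. Payload 5.5 kg.
Tool frame: the origin (TCP) lies at the very end of the fingers, on their centre line; the grasp point (between the pads) lies 19 mm behind it; z points along the fingers, y is the line along which they close (so a half turn about z gives the same grasp; the last joint's range is limited). The gripper opens to 92 mm and grips with 3 to 60 N. Pads are 19 mm wide; open, the fingers measure 130 mm over their backs; the gripper's body (75 mm by 190 mm) begins 47 mm behind the grasp point.
Start: joints at [1.6, 0.501, -0.427, 1.55, 0.221, 1.138, -0.21], TCP at [0.151, -0.632, 0.227] pointing down, gripper open.
Joint ranges: [-2.88, 2.88], [-0.31, 2.03], [-1.54, 1.56], [0.2, 2.42], [-1.41, 4.55], [0.19, 2.02], [-2.57, 2.57]. Speed limits (rad/s): [2.57, 2.57, 3.14, 3.14, 3.14, 3.14, 3.14].

## Interface

Orientations are given as a rotation vector (axis times angle).
In Python, from station import bot, cams, job gives the robot as it stands.
- The arm moves only by the shell command python3 -m jog 'ROWS' [OPENING] [FORCE]. ROWS is JSON, a list of rows, each an object with "delta_pos": the shift along the tool's x, y, z in mm, a list of three; "turn": the turn, a rotation vector about the tool's x, y, z in degrees, a list of three. A call has 1 to 20 rows; each row shifts and turns the commanded pose from where the row before left it, along the tool's axes as they then stand; what a row does not reach is not made up. A row lasts 1/8 s, in which the tool goes at most 62.5 mm and 10.7 degrees, less where a joint would pass 70% of its speed; a pose out of reach is approached as far as the arm can. A call is refused whole if a number of a shift passes 62.5 or a number of a turn 10.7, either way. A call with a gripper value outside its range is refused whole. OPENING is the gripper's target within -1 to 1 (fully open at 1, half-way at 0, shut at -1), set as the call begins (- or left out, the last holds). The fingers move at their own pace and stop on an object; FORCE is the grip in N (left out, the last holds). Time passes only in rows, so rows that do not move let the fingers close. It gives the time, the measured TCP pose, the force, the opening and the grip force at its end, in the units of the state.
- bot.sense(): the state, without advancing time (a new reading comes with each control period).
- cams.get_image(name): name is "side" or "top" or "wrist"; returns a dict with "pixels" (480x640x3 uint8, red, green, blue), "depth" (480x640 float32, m along the optical axis (not along the pixel's ray), 0 where there is no reading), "fx", "fy", "cx", "cy" (pixels), "world_from_camera" (4x4, takes a point from camera to world coordinates); the wrist camera has in their place "tool_from_camera" (4x4, takes a point from camera to tool coordinates, whose origin is the TCP and whose axes are the flange's). Camera axes: x right, y down, z forward; pixel columns grow to the right and rows downward; lengths in m; the calibration is good to about 2 mm. The wrist camera is an equidistant fisheye: a pixel r from the principal point sees the ray r / f radians off the axis. A picture is of the moment at which its call begins: read the wrist's pose just before it.
- job.job_done(): hands the job in; it is judged then, once.
The state is a dict: "t": time; "joint_positions": joint angles; "qvel": joint speeds; "tau": joint torques, N m; "eef_pos": TCP position; "ee_rot": TCP orientation; "wrist_force": force on the tool from outside, world axes, zero at the start; "moment": the same for the moment, N m; "opening": finger opening in m; "grip_force": force on a finger pad.
Only numpy, scipy, OpenCV 4.12 (cv2) and the standard library are available. Lean on these libraries where they do the work, as an engineer would, in place of code of your own. Each camera call takes 0.05 s, during which the arm holds its last target. There are 200 camera calls.

## Task

Change the sharpening stone: set the brush and the jar that hem in the green stone over onto the rubber mat, so that both stand there, then take the green stone off the wooden board and lay it in the empty steel holder, between its end stops. Put the grey stone away in the green one's old place in the middle of the board, lying the same way, and then put the brush and the jar back just where each stood at the start. Keep the jar upright, and leave the loupe and the hammer where they lie.

Things in the scene. Friction and masses are not known exactly. Their poses are not given: they have to be found in the camera images.
- green_stone: Green sharpening stone, a plain block 46 x 108 x 22 mm (its x, y, z), 0.26 kg. Origin: centre of its underside. At the start it lies in the middle of the board, its long (y) axis along the board's y, hemmed in along both long sides by the brush and the jar (3 to 12 mm away).
- grey_stone: Small grey sharpening stone, a plain block 40 x 100 x 18 mm (its x, y, z), 0.17 kg. Origin: centre of its underside. At the start it lies free on the table.
- brush: Scrubbing brush lying bristles down with a rounded wooden back, 56 x 152 x 46 mm (its x, y, z), 0.07 kg. Origin: centre of its underside. It stands on the board beside the green stone, its long (y) axis along the board's y; it can be gripped across its width by its upper half, above the stone's top. Either way round is the same.
- jar: Small upright amber jar with a black cap, 48 mm diameter, 70 mm high, 0.15 kg. Origin: centre of its underside. It stands on the board on the other side of the green stone. It can be gripped across any diameter.
- board: Fixed dark wooden board, 185 x 190 mm (x, y), 10 mm thick, with a lip 8 mm wide along its two ends at y = +-91 mm that stands 6 mm above the top face. Origin: centre of its underside; top face at z = 10 mm. A cork patch at its centre, 52 x 116 mm, long along y, marks the place of a stone. The brush and the jar stand at 55 mm from the centre, one at +x and the other at -x, in either order.
- mat: Fixed black rubber mat, 165 x 170 mm (x, y), 4 mm thick: the side area. Origin: centre of its underside; top face at z = 4 mm. Room for the brush along its y at one side (x about 40 mm from the centre) and the jar at the other.
- holder: Fixed steel stone holder, a plate 150 x 70 mm (x, y), 10 mm thick, with an upright stop across each end, 10 mm higher than the plate, leaving 120 mm (along x) between the faces. Origin: centre of its underside; the stone rests on the plate at z = 10 mm, its long side along the holder's x.
- loupe: Black eye loupe, a short tube 37 mm in diameter and 22 mm high, a bystander to be left alone. Origin: centre of its underside.
- hammer: Small hammer lying flat, 200 mm long (x), head 78 mm wide (y) at +x, 20 mm high, a bystander to be left alone. Origin: centre of its underside.
Not all that is in view belongs to the job. There is more than one size of the jar; the job needs the smaller.

How it is judged:
By the outcome, as a careful person would: the job done as asked, in the order asked, and still so for the second after the job is handed in, with the robot touching nothing.
It also fails if it takes over 128 s, if anything falls off the work surface, if the arm or the gripper's body presses on something with over 40 N, if the wrist force passes 120 N, or if a joint passes its speed limit or range.

## Working session

There is one attempt and no reset: what is moved stays moved. The work goes in short steps, Python scripts to look and compute and a shell command to move; the robot and the scene stay as the last step left them, time stands still between calls to the robot, and variables do not carry over. Pictures are saved under pics/ and viewed, at most 14 in all, crops included, and the job is handed in when it is done.

```bash
ls; mkdir -p pics; python3 - <<'E'
from station import bot,cams
import cv2,numpy as np
s=bot.sense();print({k:np.round(v,3).tolist() for k,v in s.items()})
for n in("top","side"):
    d=cams.get_image(n);np.savez("pics/"+n+"0.npz",**d)
    cv2.imwrite(f"pics/{n}0.png",d["pixels"][:,:,::-1]);print(n,d["fx"],d["fy"],d["cx"],d["cy"],np.round(d["world_from_camera"],3).tolist(),(d["depth"]>0).mean())
E
```

```text
pics
{'t': 0.0, 'joint_positions': [1.6, 0.502, -0.427, 1.551, 0.221, 1.138, -0.21], 'qvel': [-0.001, -0.0, 0.001, 0.001, -0.001, -0.0, 0.002], 'tau': [-0.0, -56.659, -5.816, -27.911, -0.069, 0.031, 0.0], 'eef_pos': [0.15, -0.632, 0.226], 'ee_rot': [-3.118, -0.366, 0.0], 'wrist_force': [0.672, -0.071, 0.548], 'moment': [0.029, -0.017, -0.008], 'grip_force': 0.0, 'opening': 0.092}
top 484.07258218411533 484.07258218411533 321.3254926138399 232.66883826080726 [[0.016, -0.988, 0.155, 0.403], [-1.0, -0.019, -0.019, -0.058], [0.021, -0.155, -0.988, 1.168], [0.0, 0.0, 0.0, 1.0]] 0.9959798177083333
side 619.4499907809302 619.4499907809302 313.26452189310345 241.98591291005158 [[-0.93, -0.192, 0.315, 0.123], [-0.368, 0.467, -0.804, 1.086], [0.007, -0.863, -0.505, 0.776], [0.0, 0.0, 0.0, 1.0]] 0.9960774739583333
```

View pics/top0.png

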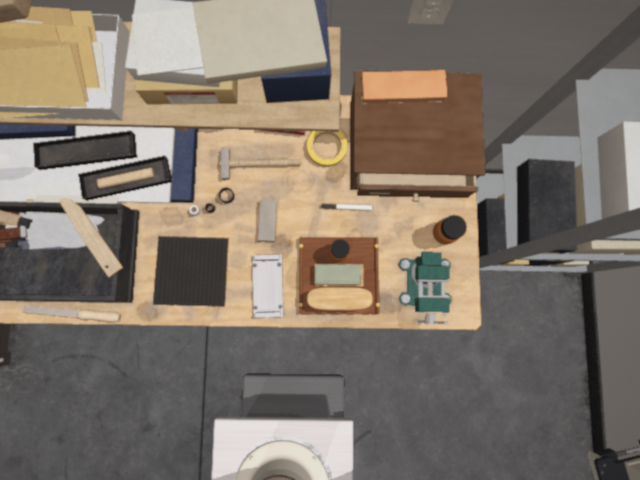

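View pics/side0.png

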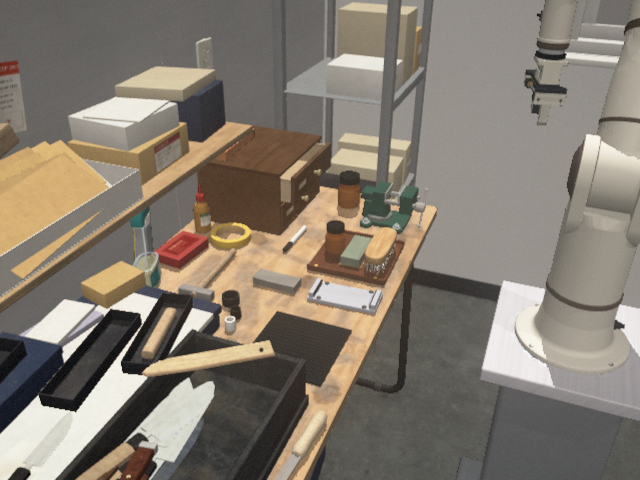

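The top view shows the board at (338,276) with jar (341,249), green stone (338,274) and brush (340,299). The grey stone is at (267,220), holder (267,286), mat (191,271), loupe (226,196) and hammer (258,160). The side view agrees, with the vise and larger jar beyond the board.

```bash
cat > h.py <<'E'
import numpy as np,cv2
def plane(d,uv,z):
    uv=np.asarray(uv,float).reshape(-1,2);T=np.asarray(d["world_from_camera"])
    r=np.c_[(uv[:,0]-d["cx"])/d["fx"],(uv[:,1]-d["cy"])/d["fy"],np.ones(len(uv))]@T[:3,:3].T
    o=T[:3,3];return (o+r*((z-o[2])/r[:,2])[:,None])
def cloud(d):
    v,u=np.mgrid[:480,:640];D=d["depth"];T=np.asarray(d["world_from_camera"])
    return np.stack([(u-d["cx"])/d["fx"]*D,(v-d["cy"])/d["fy"]*D,D],-1)@T[:3,:3].T+T[:3,3]
def rect(d,mask,z):
    c=max(cv2.findContours(mask.astype(np.uint8),cv2.RETR_EXTERNAL,cv2.CHAIN_APPROX_NONE)[0],key=cv2.contourArea)
    # centroid and axis from the mask, size from min-area rectangle
    m=np.zeros(mask.shape,np.uint8);cv2.drawContours(m,[c],-1,1,-1);v,u=np.nonzero(m)
    p=plane(d,np.c_[u,v],z)[:,:2];(c2,s,a)=cv2.minAreaRect((p*1000).astype(np.float32))
    w,V=np.linalg.eigh(np.cov(p.T));ax=V[:,1];yaw=np.degrees(np.arctan2(ax[1],ax[0]))%180
    return np.round(p.mean(0)*1000,1),np.round(c2,1),np.round(s,1),round(a,1),"long axis deg",round(yaw,1),len(u)
E
python3 - <<'E'
from h import *
d=dict(np.load("pics/top0.npz"));P=cloud(d);im=d["pixels"];Z=P[:,:,2]
hsv=cv2.cvtColor(im,cv2.COLOR_RGB2HSV)
def roi(u0,u1,v0,v1):
    m=np.zeros((480,640),bool);m[v0:v1,u0:u1]=1;return m
for n,u,v in(("green",338,274),("brush",340,299),("jar",341,249),("grey",267,220),("holder",267,286),("mat",191,271),("loupe",226,196),("table",280,200),("board",305,250),("vise",432,262),("cab",415,140),("hammer",224,160)):
    print(n,np.round(P[v,u]*1000),hsv[v,u])
H=hsv.astype(int)
print("green",rect(d,roi(308,368,262,288)&(H[:,:,0]>30)&(H[:,:,0]<90)&(Z>.022),.032))
print("brush",rect(d,roi(298,380,280,320)&(Z>.04),.04))
print("jar",rect(d,roi(325,358,235,262)&(Z>.06),.08))
print("grey",rect(d,roi(250,285,190,248)&(Z>.010),.018))
print("holder",rect(d,roi(245,292,248,325)&(Z>.006),.012))
print("mat",rect(d,roi(148,235,228,312)&(H[:,:,2]<75),.004))
print("board",rect(d,roi(292,385,230,322)&(Z>.006),.010))
x0,x1,y0,y1=150,470,130,330
cv2.imwrite("pics/crop0.png",cv2.resize(im[y0:y1,x0:x1,::-1],None,fx=2.5,fy=2.5,interpolation=cv2.INTER_CUBIC))
E
```

```text
green [ 485. -120.   31.] [ 34  33 172]
brush [ 426. -124.   55.] [ 17 105 216]
jar [ 538. -124.   77.] [165  10  50]
grey [612.  51.  19.] [ 16  31 172]
holder [455.  47.   9.] [175   7 214]
mat [488. 231.   0.] [15 18 56]
loupe [674. 156.   1.] [ 16  79 198]
table [667.  23.  -3.] [ 16  79 213]
board [543. -41.   9.] [ 10 142 126]
vise [ 512. -329.   85.] [ 83  97 100]
cab [ 768. -277.  168.] [ 12 118 106]
hammer [760. 162.  18.] [ 13  26 178]
green (array([ 484.2, -118.8]), array([ 484.7, -119.2]), array([ 42.2, 101.2]), 1.0, 'long axis deg', np.float64(90.2), 763)
brush (array([ 428.7, -123.9]), array([ 428.8, -124. ]), array([ 50.5, 150.6]), 0.9, 'long axis deg', np.float64(90.6), 1353)
jar (array([ 539.9, -121.6]), array([ 540.2, -121.6]), array([41.7, 42. ]), 45.7, 'long axis deg', np.float64(147.9), 290)
grey (array([613. ,  50.9]), array([613.6,  50.8]), array([ 40.5, 100.6]), 88.9, 'long axis deg', np.float64(178.8), 692)
holder (array([455.4,  46. ]), array([457.7,  46.9]), array([151.3,  71.1]), 1.6, 'long axis deg', np.float64(2.6), 1868)
mat (array([487.5, 231.1]), array([488.4, 230.9]), array([163.7, 158.5]), 89.4, 'long axis deg', np.float64(90.9), 4551)
board (array([ 483.7, -123.3]), array([ 483.9, -124.4]), array([183.6, 192.2]), 1.1, 'long axis deg', np.float64(95.3), 6128)
```

View pics/crop0.png

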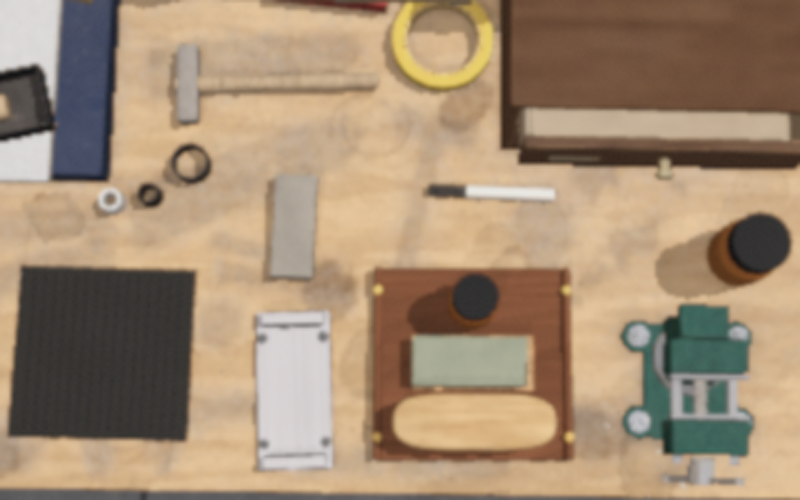

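The crop confirms the layout: jar on the board's +x side, brush on its -x side, and nothing standing between the board and the mat except the flat holder. I'll start with the brush, closing along world x (tool yaw about 90).

```bash
cat > to.py <<'E'
# python3 to.py x y z yaw : remaining move (mm, deg) from the measured pose to the target, tool axes (after turning)
import sys,numpy as np
from station import bot
from scipy.spatial.transform import Rotation as R
s=bot.sense();p=np.array(s["eef_pos"])*1000;r=R.from_rotvec(s["ee_rot"])
print("t",round(s["t"],2),"pos",p.round(1),"F",np.round(s["wrist_force"],1),"open",round(s["opening"]*1000,1),"grip",round(s["grip_force"],1),"q",np.round(s["joint_positions"],2))
for a in sys.argv[1:]:
    x,y,z,w=map(float,a.split(","))
    g=R.from_euler("z",w,degrees=True)*R.from_euler("x",180,degrees=True)
    print(a,"turn",np.degrees((r.inv()*g).as_rotvec()).round(1),"shift",g.inv().apply(np.array([x,y,z])-p).round(1))
E
python3 -m jog '[{"delta_pos":[0,0,0],"turn":[0,0,-9.7]},{"delta_pos":[0,0,0],"turn":[0,0,-9.7]},{"delta_pos":[0,0,0],"turn":[0,0,-9.7]},{"delta_pos":[0,0,0],"turn":[0,0,-9.7]},{"delta_pos":[0,0,0],"turn":[0,0,-9.7]},{"delta_pos":[0,0,0],"turn":[0,0,-9.7]},{"delta_pos":[0,0,0],"turn":[0,0,-9.7]},{"delta_pos":[0,0,0],"turn":[0,0,-9.5]}]' 1 20
python3 to.py 428.8,-124,220,90.8
```

```text
t: 1.1
eef_pos: [0.1504, -0.632, 0.2261]
ee_rot: [-2.199, -2.242, -0.001]
wrist_force: [-0.5, -0.4, -0.4]
opening: 0.0919
grip_force: 0.0
t 1.1 pos [ 150.4 -632.   226.1] F [-0.5 -0.4 -0.4] open 91.9 grip 0.0 q [ 1.79  0.56 -0.71  1.54  0.39  1.18  1.02]
428.8,-124,220,90.8 turn [-0.  -0.1  0.3] shift [504.  285.5   6.1]
```

```bash
python3 -m jog '[{"delta_pos":[42,23.8,0],"turn":[0,0,0]},{"delta_pos":[42,23.8,0],"turn":[0,0,0]},{"delta_pos":[42,23.8,0],"turn":[0,0,0]},{"delta_pos":[42,23.8,0],"turn":[0,0,0]},{"delta_pos":[42,23.8,0],"turn":[0,0,0]},{"delta_pos":[42,23.8,0],"turn":[0,0,0]},{"delta_pos":[42,23.8,0],"turn":[0,0,0]},{"delta_pos":[42,23.8,0],"turn":[0,0,0]},{"delta_pos":[42,23.8,0],"turn":[0,0,0]},{"delta_pos":[42,23.8,0],"turn":[0,0,0]},{"delta_pos":[42,23.8,0],"turn":[0,0,0]},{"delta_pos":[42,23.7,0],"turn":[0,0,0]},{"delta_pos":[0,0,0],"turn":[0,0,0]}]'
python3 to.py 428.8,-124,36,90.8; python3 - <<'E'
from station import cams
import cv2,numpy as np
d=cams.get_image("wrist");np.savez("pics/w1.npz",**d);cv2.imwrite("pics/w1.png",d["pixels"][:,:,::-1])
print(d["fx"],d["cx"],d["cy"],np.round(d["tool_from_camera"],3).tolist())
E
```

```text
t: 2.72
eef_pos: [0.4306, -0.1202, 0.227]
ee_rot: [2.197, 2.245, 0.003]
wrist_force: [-0.6, -0.9, -0.9]
opening: 0.0919
grip_force: 0.0
t 2.73 pos [ 430.6 -120.2  227. ] F [-0.6 -0.9 -0.9] open 91.9 grip 0.0 q [ 1.17  0.22 -1.06  2.02  0.23  1.02  0.02]
428.8,-124,36,90.8 turn [ 0.1 -0.1  0.4] shift [ -3.7  -1.8 191. ]
371.64829954431775 314.18712496399814 239.01806616656393 [[-0.001, -0.96, -0.28, 0.076], [1.0, -0.001, -0.001, 0.001], [0.001, -0.28, 0.96, -0.158], [0.0, 0.0, 0.0, 1.0]]
```

View pics/w1.png

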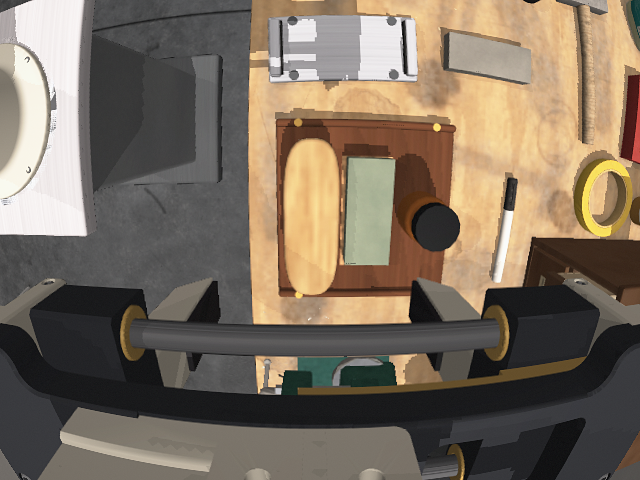

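The wrist view shows the brush at (312,217), the stone at (369,210) and the jar cap at (436,227). I'll cross-check the top-camera positions by casting wrist rays.

```bash
cat >> h.py <<'E'
from scipy.spatial.transform import Rotation as R
def wplane(d,uv,z,pos,rot):
    uv=np.asarray(uv,float).reshape(-1,2);T=np.asarray(d["tool_from_camera"]);q=(uv-[d["cx"],d["cy"]])
    r=np.hypot(*q.T);th=r/d["fx"];k=np.sin(th)/np.maximum(r,1e-9)
    ray=np.c_[q*k[:,None],np.cos(th)];Rw=R.from_rotvec(rot)
    ray=Rw.apply(ray@T[:3,:3].T);o=Rw.apply(T[:3,3])+pos
    return o+ray*((z-o[2])/ray[:,2])[:,None]
def wrect(d,m,z,pos,rot):
    c=max(cv2.findContours(m.astype(np.uint8),cv2.RETR_EXTERNAL,cv2.CHAIN_APPROX_NONE)[0],key=cv2.contourArea)
    p=wplane(d,c.reshape(-1,2),z,pos,rot)[:,:2]*1000
    return [np.round(x,1) for x in cv2.minAreaRect(p.astype(np.float32))]
E
python3 - <<'E'
from h import *
from station import bot
d=dict(np.load("pics/w1.npz"));s=bot.sense();a=(s["eef_pos"],s["ee_rot"])
H=cv2.cvtColor(d["pixels"],cv2.COLOR_RGB2HSV).astype(int)
def roi(u0,u1,v0,v1):
    m=np.zeros((480,640),bool);m[v0:v1,u0:u1]=1;return m
for u,v in((312,217),(372,210),(436,227),(490,55),(340,50),(290,220)):print((u,v),H[v,u])
h,S,V=H[...,0],H[...,1],H[...,2]
print("green",wrect(d,roi(340,400,150,270)&(h>28)&(h<90)&(S<90)&(V>100),.032,*a))
print("brush",wrect(d,roi(280,343,130,296)&(V>150)&(h<28),.042,*a))
print("jar",wrect(d,roi(405,465,195,255)&(V<70)&(S<110),.080,*a))
print("grey",wrect(d,roi(440,540,25,90)&(S<50)&(V<200)&(V>90),.018,*a))
E
```

```text
(312, 217) [ 19 114 243]
(372, 210) [ 38  39 182]
(436, 227) [135  12  43]
(490, 55) [ 18  35 175]
(340, 50) [156   8 160]
(290, 220) [ 19 113 242]
green [array([ 483.5, -121.1]), array([ 45.3, 107. ]), np.float64(0.0)]
brush [array([ 427.1, -128.2]), array([154.2,  51.7]), np.float64(89.9)]
jar [array([ 536.4, -121.7]), array([41.5, 45.5]), np.float64(47.8)]
grey [array([612.3,  47.8]), array([40.3, 99.5]), np.float64(88.4)]
```

```bash
python3 -m jog '[{"delta_pos":[-5,-2.3,0],"turn":[0,0,0.7]},{"delta_pos":[0,0,40],"turn":[0,0,0]},{"delta_pos":[0,0,40],"turn":[0,0,0]},{"delta_pos":[0,0,40],"turn":[0,0,0]},{"delta_pos":[0,0,30],"turn":[0,0,0]},{"delta_pos":[0,0,20],"turn":[0,0,0]},{"delta_pos":[0,0,10],"turn":[0,0,0]},{"delta_pos":[0,0,0],"turn":[0,0,0]},{"delta_pos":[0,0,0],"turn":[0,0,0]}]'
python3 to.py 428,-126,36,90.5
```

```text
t: 3.9
eef_pos: [0.4274, -0.1301, 0.0474]
ee_rot: [2.22, 2.221, 0.001]
wrist_force: [0.8, -0.5, 0.5]
opening: 0.092
grip_force: 0.0
t 3.9 pos [ 427.4 -130.1   47.4] F [ 0.8 -0.5  0.5] open 92.0 grip 0.0 q [ 0.9   0.53 -0.79  2.17  0.62  0.68 -0.32]
428,-126,36,90.5 turn [ 0.1  0.  -0.5] shift [ 4.1  0.7 11.4]
```

```bash
python3 -m jog '[{"delta_pos":[4,0.7,0],"turn":[0,0,-0.5]},{"delta_pos":[0,0,6],"turn":[0,0,0]},{"delta_pos":[0,0,5],"turn":[0,0,0]},{"delta_pos":[0,0,0],"turn":[0,0,0]},{"delta_pos":[0,0,0],"turn":[0,0,0]}]'
python3 to.py 428,-126,36,90.5
python3 -m jog '[{"delta_pos":[0,0,0],"turn":[0,0,0]},{"delta_pos":[0,0,0],"turn":[0,0,0]},{"delta_pos":[0,0,0],"turn":[0,0,0]},{"delta_pos":[0,0,0],"turn":[0,0,0]},{"delta_pos":[0,0,0],"turn":[0,0,0]},{"delta_pos":[0,0,0],"turn":[0,0,0]}]' -1 12
```

```text
t: 4.53
eef_pos: [0.4275, -0.1253, 0.0356]
ee_rot: [-2.21, -2.233, 0.0]
wrist_force: [0.0, -0.3, 0.7]
opening: 0.0917
grip_force: 0.0
t 4.53 pos [ 427.5 -125.3   35.6] F [ 0.  -0.3  0.7] open 91.7 grip 0.0 q [ 0.87  0.55 -0.77  2.17  0.64  0.66 -0.34]
428,-126,36,90.5 turn [-0.  -0.   0.1] shift [-0.7  0.5 -0.4]
t: 5.28
eef_pos: [0.4276, -0.1254, 0.0358]
ee_rot: [2.21, 2.233, 0.0]
wrist_force: [-0.4, -1.1, -0.3]
opening: 0.0504
grip_force: 11.9
```

```bash
python3 -m jog '[{"delta_pos":[0,0,-15],"turn":[0,0,0]},{"delta_pos":[0,0,-30],"turn":[0,0,0]},{"delta_pos":[0,0,-35],"turn":[0,0,0]},{"delta_pos":[20,1.5,0],"turn":[0,0,0]},{"delta_pos":[42,3,0],"turn":[0,0,0]},{"delta_pos":[42,3,0],"turn":[0,0,0]},{"delta_pos":[42,3,0],"turn":[0,0,0]},{"delta_pos":[42,3,0],"turn":[0,0,0]},{"delta_pos":[42,3,0],"turn":[0,0,0]},{"delta_pos":[42,3,0],"turn":[0,0,0]},{"delta_pos":[42,3,0],"turn":[0,0,0]},{"delta_pos":[42,1.5,0],"turn":[0,0,0]},{"delta_pos":[0,0,0],"turn":[0,0,0]},{"delta_pos":[0,0,0],"turn":[0,0,0]},{"delta_pos":[0,0,0],"turn":[0,0,0]}]'
python3 to.py 448,231,30,90.5; python3 - <<'E'
from station import cams
import cv2
d=cams.get_image("wrist");cv2.imwrite("pics/w2.png",d["pixels"][:,:,::-1])
E
```

```text
t: 7.15
eef_pos: [0.448, 0.2291, 0.1157]
ee_rot: [2.212, 2.23, -0.002]
wrist_force: [0.5, -0.3, -0.3]
opening: 0.0506
grip_force: 11.9
t 7.15 pos [448.  229.1 115.7] F [ 0.5 -0.3 -0.3] open 50.6 grip 11.9 q [ 0.2   0.52 -0.9   2.    0.54  0.88 -0.99]
448,231,30,90.5 turn [-0.   0.1 -0. ] shift [ 1.9  0.  85.7]
```

View pics/w2.png

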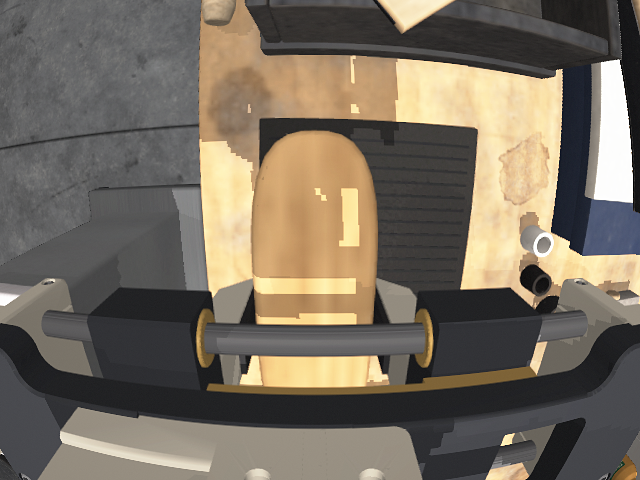

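The brush is held level in the gripper over the mat's near side, with mat edges at columns 260 and 477. Lowering.

```bash
python3 -m jog '[{"delta_pos":[2,0,30],"turn":[0,0,0]},{"delta_pos":[0,0,25],"turn":[0,0,0]},{"delta_pos":[0,0,15],"turn":[0,0,0]},{"delta_pos":[0,0,8],"turn":[0,0,0]},{"delta_pos":[0,0,4],"turn":[0,0,0]},{"delta_pos":[0,0,2.5],"turn":[0,0,0]},{"delta_pos":[0,0,0],"turn":[0,0,0]},{"delta_pos":[0,0,0],"turn":[0,0,0]}]'
python3 -m jog '[{"delta_pos":[0,0,0],"turn":[0,0,0]},{"delta_pos":[0,0,0],"turn":[0,0,0]},{"delta_pos":[0,0,0],"turn":[0,0,0]},{"delta_pos":[0,0,0],"turn":[0,0,0]},{"delta_pos":[0,0,-20],"turn":[0,0,0]},{"delta_pos":[0,0,-40],"turn":[0,0,0]},{"delta_pos":[0,0,-50],"turn":[0,0,0]},{"delta_pos":[0,0,0],"turn":[0,0,0]},{"delta_pos":[0,0,0],"turn":[0,0,0]}]' 1
python3 to.py 538.5,-121.7,40,0
```

```text
t: 8.2
eef_pos: [0.4481, 0.233, 0.0316]
ee_rot: [2.21, 2.233, 0.001]
wrist_force: [-0.1, -0.2, -0.7]
opening: 0.0505
grip_force: 11.9
t: 9.32
eef_pos: [0.4479, 0.2324, 0.1419]
ee_rot: [2.209, 2.232, 0.001]
wrist_force: [-0.3, 0.1, -0.8]
opening: 0.092
grip_force: 0.0
t 9.32 pos [447.9 232.4 141.9] F [-0.3  0.1 -0.8] open 92.0 grip 0.0 q [ 0.23  0.49 -0.94  1.98  0.49  0.92 -0.96]
538.5,-121.7,40,0 turn [ 0.1 -0.  90.6] shift [ 90.6 354.1 101.9]
```

```bash
python3 -m jog '[{"delta_pos":[-44.4,10.9,0],"turn":[0,0,0]},{"delta_pos":[-44.4,10.9,0],"turn":[0,0,0]},{"delta_pos":[-44.4,10.9,0],"turn":[0,0,0]},{"delta_pos":[-44.4,10.9,0],"turn":[0,0,0]},{"delta_pos":[-44.4,10.9,0],"turn":[0,0,0]},{"delta_pos":[-44.4,10.9,0],"turn":[0,0,0]},{"delta_pos":[-44.4,10.9,0],"turn":[0,0,0]},{"delta_pos":[-44.4,10.9,0],"turn":[0,0,0]},{"delta_pos":[0,0,0],"turn":[0,0,10]},{"delta_pos":[0,0,0],"turn":[0,0,10]},{"delta_pos":[0,0,0],"turn":[0,0,10]},{"delta_pos":[0,0,0],"turn":[0,0,10]},{"delta_pos":[0,0,0],"turn":[0,0,10]},{"delta_pos":[0,0,0],"turn":[0,0,10]},{"delta_pos":[0,0,0],"turn":[0,0,10.5]},{"delta_pos":[0,0,0],"turn":[0,0,0]},{"delta_pos":[0,0,0],"turn":[0,0,0]}]'
python3 to.py 538.5,-121.7,40,20
```

```text
t: 11.45
eef_pos: [0.5381, -0.1212, 0.1406]
ee_rot: [-3.092, -0.554, 0.002]
wrist_force: [-0.3, 0.4, 0.2]
opening: 0.092
grip_force: 0.0
t 11.45 pos [ 538.1 -121.2  140.6] F [-0.3  0.4  0.2] open 92.0 grip 0.0 q [ 0.65  0.47 -0.6   1.87  0.33  0.91 -1.32]
538.5,-121.7,40,20 turn [-0.   0.1  0.3] shift [  0.2   0.6 100.6]
```

```bash
python3 -m jog '[{"delta_pos":[0.2,0.6,30],"turn":[0,0,0]},{"delta_pos":[0,0,30],"turn":[0,0,0]},{"delta_pos":[0,0,25],"turn":[0,0,0]},{"delta_pos":[0,0,13],"turn":[0,0,0]},{"delta_pos":[0,0,5],"turn":[0,0,0]},{"delta_pos":[0,0,0],"turn":[0,0,0]},{"delta_pos":[0,0,0],"turn":[0,0,0]}]'
python3 -m jog '[{"delta_pos":[0,0,0],"turn":[0,0,0]},{"delta_pos":[0,0,0],"turn":[0,0,0]},{"delta_pos":[0,0,0],"turn":[0,0,0]},{"delta_pos":[0,0,0],"turn":[0,0,0]},{"delta_pos":[0,0,0],"turn":[0,0,0]},{"delta_pos":[0,0,0],"turn":[0,0,0]},{"delta_pos":[0,0,0],"turn":[0,0,0]}]' -1 15
python3 to.py
```

```text
t: 12.32
eef_pos: [0.5399, -0.1221, 0.0391]
ee_rot: [3.093, 0.548, 0.002]
wrist_force: [0.3, 0.1, 0.1]
opening: 0.0918
grip_force: 0.0
t: 13.2
eef_pos: [0.5391, -0.122, 0.0382]
ee_rot: [3.093, 0.548, 0.0]
wrist_force: [-0.1, -0.5, 1.3]
opening: 0.0475
grip_force: 15.0
t 13.2 pos [ 539.1 -122.    38.2] F [-0.1 -0.5  1.3] open 47.5 grip 15.0 q [ 0.58  0.62 -0.51  1.92  0.44  0.72 -1.42]
```

```bash
python3 -m jog '[{"delta_pos":[0,0,-10],"turn":[0,0,0]},{"delta_pos":[0,0,-25],"turn":[0,0,0]},{"delta_pos":[0,0,-35],"turn":[0,0,0]},{"delta_pos":[0,0,-20],"turn":[0,0,0]},{"delta_pos":[6.1,-18.7,0],"turn":[0,0,0]},{"delta_pos":[12.3,-37.3,0],"turn":[0,0,0]},{"delta_pos":[12.3,-37.3,0],"turn":[0,0,0]},{"delta_pos":[12.3,-37.3,0],"turn":[0,0,0]},{"delta_pos":[12.3,-37.3,0],"turn":[0,0,0]},{"delta_pos":[12.3,-37.3,0],"turn":[0,0,0]},{"delta_pos":[12.3,-37.3,0],"turn":[0,0,0]},{"delta_pos":[12.3,-37.3,0],"turn":[0,0,0]},{"delta_pos":[12.3,-37.3,0],"turn":[0,0,0]},{"delta_pos":[6.1,-18.7,0],"turn":[0,0,0]},{"delta_pos":[0,0,0],"turn":[0,0,0]},{"delta_pos":[0,0,0],"turn":[0,0,0]},{"delta_pos":[0,0,0],"turn":[0,0,0]}]'
python3 to.py 528,231,33,20;  python3 - <<'E'
from station import cams
import cv2
d=cams.get_image("wrist");cv2.imwrite("pics/w3.png",d["pixels"][:,:,::-1])
E
```

```text
t: 15.32
eef_pos: [0.5281, 0.2291, 0.128]
ee_rot: [3.093, 0.544, -0.001]
wrist_force: [-0.6, 0.7, -0.8]
opening: 0.0473
grip_force: 15.0
t 15.32 pos [528.1 229.1 128. ] F [-0.6  0.7 -0.8] open 47.3 grip 15.0 q [ 0.03  0.53 -0.64  1.82  0.39  0.92 -2.  ]
528,231,33,20 turn [ 0.1  0.  -0.1] shift [ 0.6 -1.8 95. ]
```

View pics/w3.png

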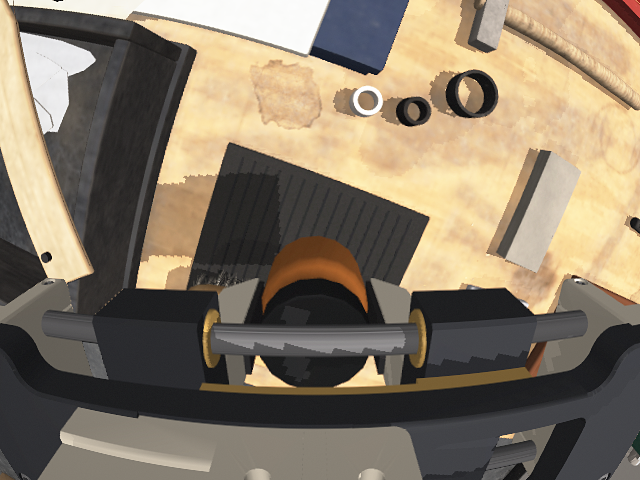

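The jar is held upright above the mat; the loupe and grey stone are well clear. Lowering and releasing.

```bash
python3 -m jog '[{"delta_pos":[0.6,-1.5,30],"turn":[0,0,0]},{"delta_pos":[0,0,30],"turn":[0,0,0]},{"delta_pos":[0,0,18],"turn":[0,0,0]},{"delta_pos":[0,0,9],"turn":[0,0,0]},{"delta_pos":[0,0,5],"turn":[0,0,0]},{"delta_pos":[0,0,2.5],"turn":[0,0,0]},{"delta_pos":[0,0,0.5],"turn":[0,0,0]},{"delta_pos":[0,0,0],"turn":[0,0,0]},{"delta_pos":[0,0,0],"turn":[0,0,0]}]'; python3 to.py 528,231,33,20
```

```text
t: 16.5
eef_pos: [0.5279, 0.2331, 0.0336]
ee_rot: [-3.093, -0.548, -0.001]
wrist_force: [-0.5, 0.5, -1.5]
opening: 0.0474
grip_force: 15.0
t 16.5 pos [527.9 233.1  33.6] F [-0.5  0.5 -1.5] open 47.4 grip 15.0 q [-0.04  0.67 -0.56  1.86  0.5   0.76 -2.09]
528,231,33,20 turn [ 0.  -0.   0.1] shift [-0.6  2.   0.6]
```

```bash
python3 -m jog '[{"delta_pos":[0,0,1],"turn":[0,0,0]},{"delta_pos":[0,0,0],"turn":[0,0,0]},{"delta_pos":[0,0,0],"turn":[0,0,0]}]'
python3 -m jog '[{"delta_pos":[0,0,0],"turn":[0,0,0]},{"delta_pos":[0,0,0],"turn":[0,0,0]},{"delta_pos":[0,0,0],"turn":[0,0,0]},{"delta_pos":[0,0,0],"turn":[0,0,0]},{"delta_pos":[0,0,-15],"turn":[0,0,0]},{"delta_pos":[0,0,-40],"turn":[0,0,0]},{"delta_pos":[0,0,-50],"turn":[0,0,0]},{"delta_pos":[0,0,0],"turn":[0,0,0]}]' 1
python3 -m jog '[{"delta_pos":[-20.3,39.7,0],"turn":[0,0,0]},{"delta_pos":[-20.3,39.7,0],"turn":[0,0,0]},{"delta_pos":[-20.3,39.7,0],"turn":[0,0,0]},{"delta_pos":[-20.3,39.7,0],"turn":[0,0,0]},{"delta_pos":[-20.3,39.7,0],"turn":[0,0,0]},{"delta_pos":[-20.3,39.7,0],"turn":[0,0,0]},{"delta_pos":[-20.3,39.7,0],"turn":[0,0,0]},{"delta_pos":[-20.3,39.7,0],"turn":[0,0,0]},{"delta_pos":[0,0,0],"turn":[0,0,-10]},{"delta_pos":[0,0,0],"turn":[0,0,-10]},{"delta_pos":[0,0,0],"turn":[0,0,-10]},{"delta_pos":[0,0,0],"turn":[0,0,-10]},{"delta_pos":[0,0,0],"turn":[0,0,-10]},{"delta_pos":[0,0,0],"turn":[0,0,-10]},{"delta_pos":[0,0,0],"turn":[0,0,-10.5]},{"delta_pos":[0,0,0],"turn":[0,0,0]},{"delta_pos":[0,0,0],"turn":[0,0,0]}]'
python3 to.py 484,-120.5,14,90.5
python3 - <<'E'
from station import bot,cams
from h import *
d=cams.get_image("top")
np.savez("pics/top1.npz",**d);cv2.imwrite("pics/top1.png",cv2.resize(d["pixels"][130:330,150:470,::-1],None,fx=2.5,fy=2.5))
s=bot.sense();d=cams.get_image("wrist");np.savez("pics/w4.npz",pos=s["eef_pos"],rot=s["ee_rot"],**d);cv2.imwrite("pics/w4.png",d["pixels"][:,:,::-1])
E
```

```text
t: 16.88
eef_pos: [0.5277, 0.233, 0.0323]
ee_rot: [-3.093, -0.548, -0.0]
wrist_force: [-0.8, -0.6, -1.2]
opening: 0.047
grip_force: 15.0
t: 17.88
eef_pos: [0.5307, 0.235, 0.1425]
ee_rot: [-3.092, -0.548, -0.014]
wrist_force: [-0.0, 0.2, -0.2]
opening: 0.0922
grip_force: 0.0
t: 20.0
eef_pos: [0.4841, -0.1211, 0.1372]
ee_rot: [-2.214, -2.229, 0.0]
wrist_force: [0.4, 0.7, -0.4]
opening: 0.0917
grip_force: 0.0
t 20.0 pos [ 484.1 -121.1  137.2] F [ 0.4  0.7 -0.4] open 91.7 grip 0.0 q [ 0.91  0.46 -0.88  1.99  0.46  0.9  -0.21]
484,-120.5,14,90.5 turn [-0.  -0.  -0.1] shift [ 6.000e-01 -1.000e-01  1.232e+02]
```

View pics/top1.png

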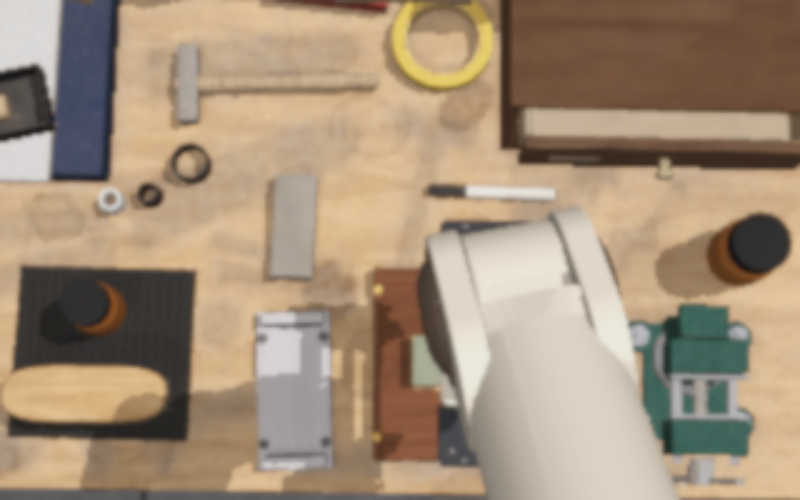

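View pics/w4.png

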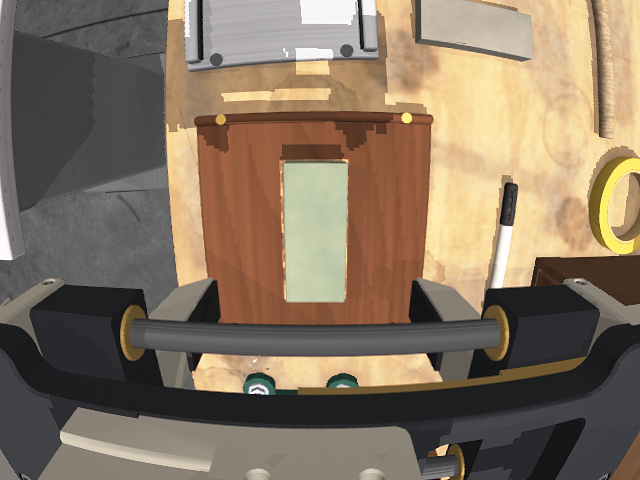

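The jar and brush stand on the mat and the stone is free at (315,231) in the wrist view. Checking the brush and mat numerically, since parallax pushes the brush leftwards, and the stone and holder poses.

```bash
python3 - <<'E'
from h import *
def roi(u0,u1,v0,v1):
    m=np.zeros((480,640),bool);m[v0:v1,u0:u1]=1;return m
d=dict(np.load("pics/top1.npz"));Z=cloud(d)[...,2]
H=cv2.cvtColor(d["pixels"],cv2.COLOR_RGB2HSV).astype(int)
print("brush",rect(d,roi(140,222,268,308)&(H[...,2]>110)&(H[...,1]>60)&(Z>.02),.034))
print("jar",rect(d,roi(165,205,235,270)&(Z>.055),.074))
d0=dict(np.load("pics/top0.npz"))
print("mat corners",plane(d0,[[150+21/2.5,130+267/2.5],[150+195/2.5,130+270/2.5],[150+10/2.5,130+437/2.5],[150+187/2.5,130+440/2.5]],.004).round(3)[:,:2].tolist())
d=dict(np.load("pics/w4.npz"));H=cv2.cvtColor(d["pixels"],cv2.COLOR_RGB2HSV).astype(int);h,S,V=H[...,0],H[...,1],H[...,2]
print("green",wrect(d,roi(270,365,140,310)&(h>28)&(h<90)&(S<90)&(V>100),.032,d["pos"],d["rot"]))
E
```

```text
brush (array([448.5, 238.2]), array([448.3, 237.9]), array([ 50.7, 150.3]), 1.0, 'long axis deg', np.float64(90.8), 1356)
jar (array([527.9, 231.4]), array([528.2, 231.7]), array([44.2, 40.7]), 47.0, 'long axis deg', np.float64(68.0), 308)
mat corners [[0.569, 0.313], [0.569, 0.146], [0.406, 0.312], [0.406, 0.146]]
green [array([ 485.2, -118.5]), array([ 45. , 107.1]), np.float64(0.0)]
```

```bash
python3 -m jog '[{"delta_pos":[1.5,0.5,35],"turn":[0,0,0]},{"delta_pos":[0,0,35],"turn":[0,0,0]},{"delta_pos":[0,0,25],"turn":[0,0,0]},{"delta_pos":[0,0,15],"turn":[0,0,0]},{"delta_pos":[0,0,8],"turn":[0,0,0]},{"delta_pos":[0,0,3],"turn":[0,0,0]},{"delta_pos":[0,0,0],"turn":[0,0,0]},{"delta_pos":[0,0,0],"turn":[0,0,0]}]'
python3 to.py 484.5,-119.5,14,90.5
python3 -m jog '[{"delta_pos":[0,0,0],"turn":[0,0,0]},{"delta_pos":[0,0,0],"turn":[0,0,0]},{"delta_pos":[0,0,0],"turn":[0,0,0]},{"delta_pos":[0,0,0],"turn":[0,0,0]},{"delta_pos":[0,0,0],"turn":[0,0,0]},{"delta_pos":[0,0,0],"turn":[0,0,0]},{"delta_pos":[0,0,0],"turn":[0,0,0]}]' -1 30
python3 to.py
```

```text
t: 21.1
eef_pos: [0.4853, -0.1197, 0.0169]
ee_rot: [2.209, 2.232, 0.001]
wrist_force: [-0.1, 0.6, -0.8]
opening: 0.0919
grip_force: 0.0
t 21.1 pos [ 485.3 -119.7   16.9] F [-0.1  0.6 -0.8] open 91.9 grip 0.0 q [ 0.76  0.65 -0.71  2.05  0.67  0.69 -0.38]
484.5,-119.5,14,90.5 turn [0.1 0.  0.1] shift [ 0.2 -0.8  2.9]
t: 21.98
eef_pos: [0.4848, -0.1195, 0.0162]
ee_rot: [2.21, 2.233, 0.0]
wrist_force: [0.9, -0.2, 0.1]
opening: 0.0458
grip_force: 30.0
t 21.98 pos [ 484.8 -119.5   16.2] F [ 0.9 -0.2  0.1] open 45.8 grip 30.0 q [ 0.76  0.65 -0.71  2.05  0.67  0.68 -0.38]
```

```bash
python3 -m jog '[{"delta_pos":[0,0,-15],"turn":[0,0,0]},{"delta_pos":[0,0,-35],"turn":[0,0,0]},{"delta_pos":[0,0,-40],"turn":[0,0,0]},{"delta_pos":[0,0,-20],"turn":[0,0,0]},{"delta_pos":[27.7,-4.2,0],"turn":[0,0,0]},{"delta_pos":[27.7,-4.2,0],"turn":[0,0,0]},{"delta_pos":[27.7,-4.2,0],"turn":[0,0,0]},{"delta_pos":[27.7,-4.2,0],"turn":[0,0,0]},{"delta_pos":[27.7,-4.2,0],"turn":[0,0,0]},{"delta_pos":[27.7,-4.2,0],"turn":[0,0,0]},{"delta_pos":[0,0,0],"turn":[0,0,10]},{"delta_pos":[0,0,0],"turn":[0,0,10]},{"delta_pos":[0,0,0],"turn":[0,0,10]},{"delta_pos":[0,0,0],"turn":[0,0,10]},{"delta_pos":[0,0,0],"turn":[0,0,10]},{"delta_pos":[0,0,0],"turn":[0,0,10]},{"delta_pos":[0,0,0],"turn":[0,0,10]},{"delta_pos":[0,0,0],"turn":[0,0,10]},{"delta_pos":[0,0,0],"turn":[0,0,9]},{"delta_pos":[0,0,0],"turn":[0,0,0]}]'
python3 -m jog '[{"delta_pos":[0,0,0],"turn":[0,0,0]},{"delta_pos":[0,0,0],"turn":[0,0,0]}]'
python3 to.py 457,46.7,16,1.6
python3 - <<'E'
from station import bot,cams
from h import *
d0=dict(np.load("pics/w1.npz"))
p=wplane(d0,[[271,17],[414,14],[417,79],[271,82]],.012,np.array([.4306,-.1202,.227]),[2.197,2.245,.003])[:,:2]*1000
print(p.round(1).tolist(),p.mean(0))
s=bot.sense();d=cams.get_image("wrist");np.savez("pics/w5.npz",pos=s["eef_pos"],rot=s["ee_rot"],**d);cv2.imwrite("pics/w5.png",d["pixels"][:,:,::-1])
E
```

```text
t: 24.48
eef_pos: [0.4574, 0.0464, 0.1262]
ee_rot: [3.141, 0.047, -0.001]
wrist_force: [0.0, 0.1, -2.6]
opening: 0.046
grip_force: 30.0
t: 24.72
eef_pos: [0.4577, 0.0464, 0.1262]
ee_rot: [-3.141, -0.046, 0.0]
wrist_force: [0.6, -0.0, -2.6]
opening: 0.0458
grip_force: 30.0
t 24.73 pos [457.7  46.4 126.2] F [ 0.6 -0.  -2.6] open 45.8 grip 30.0 q [ 0.34  0.33 -0.58  2.1   0.25  0.78 -1.93]
457,46.7,16,1.6 turn [-0.   0.   0.1] shift [ -0.7  -0.3 110.2]
[[384.2, 77.4], [528.7, 88.5], [532.1, 17.7], [386.0, 8.2]] [457.76040578  47.94383775]
```

View pics/w5.png

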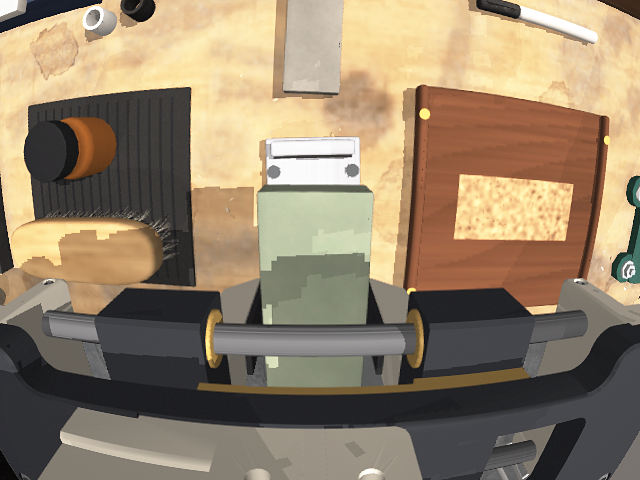

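The stone is gripped level; the holder's far edge is at (267,138)–(359,137) and the bare cork patch at (514,209). Brush and jar both lie on the mat.

```bash
python3 - <<'E'
from h import *
d=dict(np.load("pics/w5.npz"))
H=cv2.cvtColor(d["pixels"],cv2.COLOR_RGB2HSV).astype(int);h,S,V=H[...,0],H[...,1],H[...,2]
a=(d["pos"],d["rot"])
m=np.zeros((480,640),bool);m[130:184,255:372]=1;m&=(S<45)&(V>90)
v,u=np.nonzero(m)
# left/right sides and far edge of the plate
rows=range(160,182,2);L=[[u[v==r].min(),r] for r in rows];Rr=[[u[v==r].max(),r] for r in rows]
for n,q in(("L",L),("R",Rr)):
    p=wplane(d,q,.010,*a)[:,:2]*1000;k=np.polyfit(p[:,0],p[:,1],1);print(n,p[0].round(1),p[-1].round(1),"deg",np.degrees(k[0]).round(2),"y at 457",np.polyval(k,457.).round(1))
cols=range(275,352,4);F=[[c,v[u==c].min()] for c in cols]
p=wplane(d,F,.020,*a)[:,:2]*1000;print("far",p[0].round(1),p[-1].round(1),"deg",np.degrees(np.polyfit(p[:,1],p[:,0],1)[0]).round(2))
# dark line bar & stone far end, full mask rows
for c in(300,315,330):print(c,[(r,V[r,c]) for r in range(134,192,2)])
m=np.zeros((480,640),bool);m[165:250,445:582]=1;m&=(V>150)&(h<30)&(S<150)
print("cork",wrect(d,m,.010,*a))
E
```

```text
L [513.5  84.3] [498.6  83.4] deg 4.36 y at 457 80.2
R [515.5  15.8] [500.5  15.1] deg 2.76 y at 457 13.0
far [530.1  76.8] [532.3  23.4] deg -2.69
300 [(134, np.int64(250)), (136, np.int64(255)), (138, np.int64(242)), (140, np.int64(179)), (142, np.int64(250)), (144, np.int64(252)), (146, np.int64(253)), (148, np.int64(252)), (150, np.int64(250)), (152, np.int64(251)), (154, np.int64(234)), (156, np.int64(56)), (158, np.int64(160)), (160, np.int64(254)), (162, np.int64(252)), (164, np.int64(252)), (166, np.int64(252)), (168, np.int64(252)), (170, np.int64(252)), (172, np.int64(252)), (174, np.int64(252)), (176, np.int64(252)), (178, np.int64(252)), (180, np.int64(252)), (182, np.int64(253)), (184, np.int64(204)), (186, np.int64(93)), (188, np.int64(94)), (190, np.int64(98))]
315 [(134, np.int64(248)), (136, np.int64(251)), (138, np.int64(238)), (140, np.int64(214)), (142, np.int64(252)), (144, np.int64(252)), (146, np.int64(253)), (148, np.int64(252)), (150, np.int64(250)), (152, np.int64(250)), (154, np.int64(230)), (156, np.int64(57)), (158, np.int64(192)), (160, np.int64(251)), (
[... 336 characters left out ...]
, np.int64(224)), (136, np.int64(219)), (138, np.int64(243)), (140, np.int64(230)), (142, np.int64(253)), (144, np.int64(252)), (146, np.int64(253)), (148, np.int64(252)), (150, np.int64(251)), (152, np.int64(251)), (154, np.int64(215)), (156, np.int64(56)), (158, np.int64(187)), (160, np.int64(253)), (162, np.int64(252)), (164, np.int64(252)), (166, np.int64(252)), (168, np.int64(252)), (170, np.int64(252)), (172, np.int64(252)), (174, np.int64(252)), (176, np.int64(252)), (178, np.int64(252)), (180, np.int64(252)), (182, np.int64(253)), (184, np.int64(202)), (186, np.int64(94)), (188, np.int64(94)), (190, np.int64(96))]
cork [array([ 486.2, -118.1]), array([ 70.3, 127.9]), np.float64(5.1)]
```

```bash
python3 -m jog '[{"delta_pos":[-0.5,-0.4,30],"turn":[0,0,-0.8]},{"delta_pos":[0,0,30],"turn":[0,0,0]},{"delta_pos":[0,0,20],"turn":[0,0,0]},{"delta_pos":[0,0,14],"turn":[0,0,0]},{"delta_pos":[0,0,6],"turn":[0,0,0]},{"delta_pos":[0,0,0],"turn":[0,0,0]},{"delta_pos":[0,0,0],"turn":[0,0,0]}]'; python3 to.py 457.2,46.8,16.5,2.5
```

```text
t: 25.65
eef_pos: [0.458, 0.0469, 0.0269]
ee_rot: [-3.141, -0.066, -0.002]
wrist_force: [-0.5, 0.4, -3.3]
opening: 0.0461
grip_force: 30.0
t 25.65 pos [458.   46.9  26.9] F [-0.5  0.4 -3.3] open 46.1 grip 30.0 q [ 0.24  0.51 -0.47  2.15  0.42  0.57 -2.07]
457.2,46.8,16.5,2.5 turn [ 0.  -0.1 -0.1] shift [-0.8  0.  10.4]
```

```bash
python3 -m jog '[{"delta_pos":[-0.8,0,4],"turn":[0,0,0]},{"delta_pos":[0,0,3],"turn":[0,0,0]},{"delta_pos":[0,0,2],"turn":[0,0,0]},{"delta_pos":[0,0,1],"turn":[0,0,0]},{"delta_pos":[0,0,0.5],"turn":[0,0,0]},{"delta_pos":[0,0,0],"turn":[0,0,0]},{"delta_pos":[0,0,0],"turn":[0,0,0]}]'; python3 to.py 457.2,46.8,16.5,2.5
```

```text
t: 26.52
eef_pos: [0.4564, 0.0467, 0.0162]
ee_rot: [3.14, 0.066, -0.0]
wrist_force: [-2.9, -0.7, 5.3]
opening: 0.0456
grip_force: 30.0
t 26.52 pos [456.4  46.7  16.2] F [-2.9 -0.7  5.3] open 45.6 grip 30.0 q [ 0.23  0.53 -0.46  2.15  0.44  0.55 -2.08]
457.2,46.8,16.5,2.5 turn [ 0.   0.  -0.1] shift [ 0.8 -0.  -0.3]
```

```bash
python3 -m jog '[{"delta_pos":[0,0,0],"turn":[0,0,0]},{"delta_pos":[0,0,0],"turn":[0,0,0]},{"delta_pos":[0,0,0],"turn":[0,0,0]},{"delta_pos":[0,0,0],"turn":[0,0,0]},{"delta_pos":[0,0,-15],"turn":[0,0,0]},{"delta_pos":[0,0,-40],"turn":[0,0,0]},{"delta_pos":[0,0,-50],"turn":[0,0,0]},{"delta_pos":[39,1,0],"turn":[0,0,0]},{"delta_pos":[39,1,0],"turn":[0,0,0]},{"delta_pos":[39,1,0],"turn":[0,0,0]},{"delta_pos":[39,1,0],"turn":[0,0,4]},{"delta_pos":[0,0,0],"turn":[0,0,0]},{"delta_pos":[0,0,0],"turn":[0,0,0]}]' 1
python3 to.py 612.8,49.5,6,-1.4
python3 - <<'E'
from station import bot,cams
from h import *
s=bot.sense();d=cams.get_image("wrist");np.savez("pics/w6.npz",pos=s["eef_pos"],rot=s["ee_rot"],**d);cv2.imwrite("pics/w6.png",d["pixels"][:,:,::-1])
E
```

```text
t: 28.15
eef_pos: [0.6116, 0.0495, 0.121]
ee_rot: [-3.141, 0.042, 0.002]
wrist_force: [-0.1, -0.1, 0.9]
opening: 0.0917
grip_force: 0.0
t 28.15 pos [611.6  49.5 121. ] F [-0.1 -0.1  0.9] open 91.7 grip 0.0 q [ 0.26  0.58 -0.51  1.73  0.34  0.93 -1.99]
612.8,49.5,6,-1.4 turn [-0.   0.1 -0.1] shift [  1.2   0.  115. ]
```

View pics/w6.png

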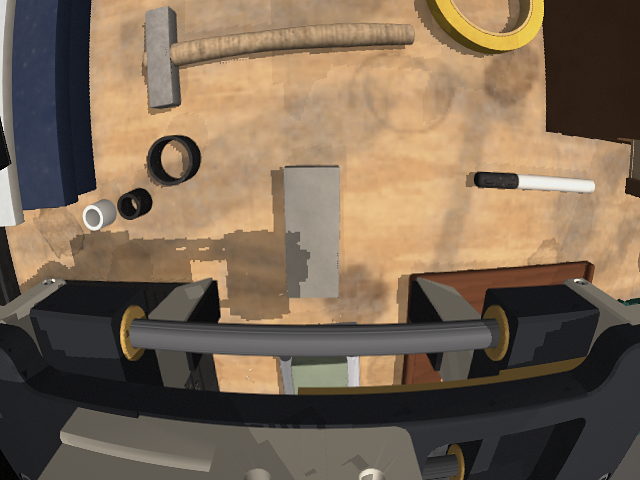

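The grey stone is centred between the open fingers at (312,232), parallel to the tool; loupe and hammer are clear. The green stone's end shows between the holder edges at (320,372).

```bash
python3 -m jog '[{"delta_pos":[1,0,35],"turn":[0,0,0]},{"delta_pos":[0,0,35],"turn":[0,0,0]},{"delta_pos":[0,0,22],"turn":[0,0,0]},{"delta_pos":[0,0,12],"turn":[0,0,0]},{"delta_pos":[0,0,7],"turn":[0,0,0]},{"delta_pos":[0,0,1],"turn":[0,0,0]},{"delta_pos":[0,0,0],"turn":[0,0,0]},{"delta_pos":[0,0,0],"turn":[0,0,0]}]'
python3 to.py 612.8,49.5,6,-1.4
python3 -m jog '[{"delta_pos":[0,0,0],"turn":[0,0,0]},{"delta_pos":[0,0,0],"turn":[0,0,0]},{"delta_pos":[0,0,0],"turn":[0,0,0]},{"delta_pos":[0,0,0],"turn":[0,0,0]},{"delta_pos":[0,0,0],"turn":[0,0,0]},{"delta_pos":[0,0,0],"turn":[0,0,0]},{"delta_pos":[0,0,0],"turn":[0,0,0]}]' -1 30
python3 to.py 484.5,-119.5,116,90.5
```

```text
t: 29.2
eef_pos: [0.6142, 0.0493, 0.0095]
ee_rot: [-3.141, 0.044, -0.002]
wrist_force: [-0.5, -0.1, 1.1]
opening: 0.0921
grip_force: 0.0
t 29.2 pos [614.2  49.3   9.5] F [-0.5 -0.1  1.1] open 92.1 grip 0.0 q [ 0.2   0.73 -0.44  1.77  0.43  0.74 -2.06]
612.8,49.5,6,-1.4 turn [-0.  -0.1 -0.2] shift [-1.4 -0.2  3.5]
t: 30.08
eef_pos: [0.6135, 0.0494, 0.0087]
ee_rot: [-3.141, 0.044, -0.0]
wrist_force: [0.6, -0.2, -0.2]
opening: 0.0392
grip_force: 30.0
t 30.07 pos [613.5  49.4   8.7] F [ 0.6 -0.2 -0.2] open 39.2 grip 30.0 q [ 0.2   0.73 -0.44  1.77  0.43  0.74 -2.06]
484.5,-119.5,116,90.5 turn [ -0.   -0.  -92.1] shift [-167.8 -130.5 -107.3]
```

```bash
python3 -m jog '[{"delta_pos":[0,0,-15],"turn":[0,0,0]},{"delta_pos":[0,0,-35],"turn":[0,0,0]},{"delta_pos":[0,0,-50],"turn":[0,0,0]},{"delta_pos":[-20.7,28.7,0],"turn":[0,0,0]},{"delta_pos":[-20.7,28.7,0],"turn":[0,0,0]},{"delta_pos":[-20.7,28.7,0],"turn":[0,0,0]},{"delta_pos":[-20.7,28.7,0],"turn":[0,0,0]},{"delta_pos":[-20.7,28.7,0],"turn":[0,0,0]},{"delta_pos":[-20.7,28.7,0],"turn":[0,0,0]},{"delta_pos":[0,0,0],"turn":[0,0,-10.2]},{"delta_pos":[0,0,0],"turn":[0,0,-10.2]},{"delta_pos":[0,0,0],"turn":[0,0,-10.2]},{"delta_pos":[0,0,0],"turn":[0,0,-10.2]},{"delta_pos":[0,0,0],"turn":[0,0,-10.2]},{"delta_pos":[0,0,0],"turn":[0,0,-10.2]},{"delta_pos":[0,0,0],"turn":[0,0,-10.2]},{"delta_pos":[0,0,0],"turn":[0,0,-10.2]},{"delta_pos":[0,0,0],"turn":[0,0,-10.4]},{"delta_pos":[0,0,0],"turn":[0,0,0]}]'
python3 -m jog '[{"delta_pos":[0,0,0],"turn":[0,0,0]}]'
python3 to.py 484.5,-119.5,19.5,90.5
```

```text
t: 32.45
eef_pos: [0.4845, -0.1198, 0.1093]
ee_rot: [2.216, 2.227, -0.0]
wrist_force: [0.3, -0.5, -2.1]
opening: 0.0394
grip_force: 30.0
t: 32.58
eef_pos: [0.4846, -0.1197, 0.1091]
ee_rot: [2.218, 2.225, -0.0]
wrist_force: [-0.5, -1.2, -2.3]
opening: 0.0392
grip_force: 30.0
t 32.58 pos [ 484.6 -119.7  109.1] F [-0.5 -1.2 -2.3] open 39.2 grip 30.0 q [ 0.91  0.52 -0.89  2.01  0.53  0.86 -0.28]
484.5,-119.5,19.5,90.5 turn [ 0.   0.  -0.3] shift [ 0.2 -0.1 89.6]
```

```bash
python3 -m jog '[{"delta_pos":[0,0,30],"turn":[0,0,-0.3]},{"delta_pos":[0,0,28],"turn":[0,0,0]},{"delta_pos":[0,0,16],"turn":[0,0,0]},{"delta_pos":[0,0,8],"turn":[0,0,0]},{"delta_pos":[0,0,4],"turn":[0,0,0]},{"delta_pos":[0,0,2],"turn":[0,0,0]},{"delta_pos":[0,0,0],"turn":[0,0,0]},{"delta_pos":[0,0,0],"turn":[0,0,0]}]'; python3 to.py 484.5,-119.5,19,90.5
```

```text
t: 33.58
eef_pos: [0.4849, -0.1196, 0.0211]
ee_rot: [2.208, 2.234, 0.0]
wrist_force: [-0.2, 0.0, -0.9]
opening: 0.0398
grip_force: 30.0
t 33.58 pos [ 484.9 -119.6   21.1] F [-0.2  0.  -0.9] open 39.8 grip 30.0 q [ 0.79  0.66 -0.75  2.05  0.7   0.71 -0.4 ]
484.5,-119.5,19,90.5 turn [0.  0.  0.2] shift [ 0.1 -0.4  2.1]
```

```bash
python3 -m jog '[{"delta_pos":[0,-0.4,1],"turn":[0,0,0]},{"delta_pos":[0,0,1],"turn":[0,0,0]},{"delta_pos":[0,0,0.5],"turn":[0,0,0]},{"delta_pos":[0,0,0],"turn":[0,0,0]},{"delta_pos":[0,0,0],"turn":[0,0,0]}]'; python3 to.py 484.5,-119.5,19,90.5
python3 -m jog '[{"delta_pos":[0,0,0],"turn":[0,0,0]},{"delta_pos":[0,0,0],"turn":[0,0,0]},{"delta_pos":[0,0,0],"turn":[0,0,0]},{"delta_pos":[0,0,0],"turn":[0,0,0]},{"delta_pos":[0,0,-15],"turn":[0,0,0]},{"delta_pos":[0,0,-40],"turn":[0,0,0]},{"delta_pos":[0,0,-60],"turn":[0,0,0]},{"delta_pos":[0,0,0],"turn":[0,0,0]},{"delta_pos":[0,0,0],"turn":[0,0,0]}]' 1
python3 to.py 447.9,232.4,30,90.6
python3 - <<'E'
from station import bot,cams
from h import *
s=bot.sense();d=cams.get_image("wrist");np.savez("pics/w7.npz",pos=s["eef_pos"],rot=s["ee_rot"],**d);cv2.imwrite("pics/w7.png",d["pixels"][:,:,::-1])
E
```

```text
t: 34.2
eef_pos: [0.4842, -0.1195, 0.0186]
ee_rot: [2.208, 2.235, -0.001]
wrist_force: [-1.8, -0.4, 6.3]
opening: 0.04
grip_force: 30.0
t 34.2 pos [ 484.2 -119.5   18.6] F [-1.8 -0.4  6.3] open 40.0 grip 30.0 q [ 0.79  0.66 -0.75  2.05  0.7   0.7  -0.4 ]
484.5,-119.5,19,90.5 turn [-0.   0.   0.2] shift [ 0.   0.3 -0.4]
t: 35.33
eef_pos: [0.484, -0.1199, 0.1338]
ee_rot: [2.207, 2.234, -0.001]
wrist_force: [-0.7, -0.5, -0.1]
opening: 0.0918
grip_force: 0.0
t 35.33 pos [ 484.  -119.9  133.8] F [-0.7 -0.5 -0.1] open 91.8 grip 0.0 q [ 0.94  0.48 -0.92  2.    0.5   0.9  -0.24]
447.9,232.4,30,90.6 turn [0.  0.1 0.1] shift [352.6 -32.4 103.8]
```

View pics/w7.png

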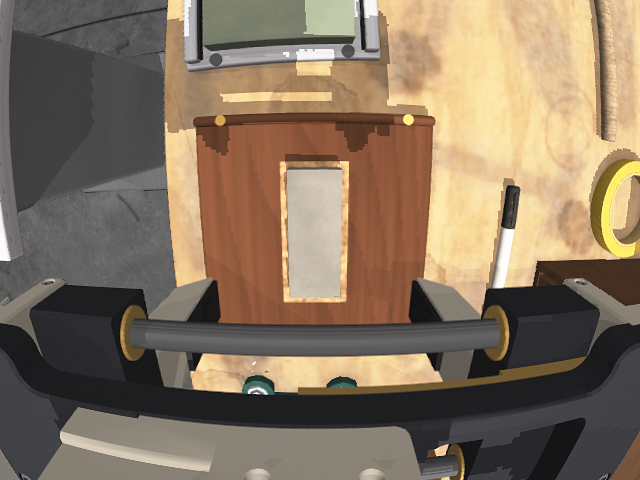

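The grey stone lies centred on the cork at (314,232), and the green stone is between the holder's stops. Now the brush goes back, gripped at the same pose where it was released.

```bash
python3 -m jog '[{"delta_pos":[44,-4,0],"turn":[0,0,0]},{"delta_pos":[44,-4,0],"turn":[0,0,0]},{"delta_pos":[44,-4,0],"turn":[0,0,0]},{"delta_pos":[44,-4,0],"turn":[0,0,0]},{"delta_pos":[44,-4,0],"turn":[0,0,0]},{"delta_pos":[44,-4,0],"turn":[0,0,0]},{"delta_pos":[44,-4,0],"turn":[0,0,0]},{"delta_pos":[44,-4,0],"turn":[0,0,0]},{"delta_pos":[0,0,0],"turn":[0,0,0]},{"delta_pos":[0,0,30],"turn":[0,0,0]},{"delta_pos":[0,0,30],"turn":[0,0,0]},{"delta_pos":[0,0,20],"turn":[0,0,0]},{"delta_pos":[0,0,12],"turn":[0,0,0]},{"delta_pos":[0,0,0],"turn":[0,0,0]},{"delta_pos":[0,0,0],"turn":[0,0,0]}]'
python3 to.py 447.9,232.4,30,90.6
```

```text
t: 37.25
eef_pos: [0.4479, 0.232, 0.0414]
ee_rot: [-2.208, -2.235, 0.0]
wrist_force: [-0.1, 0.2, 0.5]
opening: 0.0916
grip_force: 0.1
t 37.25 pos [447.9 232.   41.4] F [-0.1  0.2  0.5] open 91.6 grip 0.1 q [ 0.12  0.64 -0.81  2.03  0.68  0.76 -1.1 ]
447.9,232.4,30,90.6 turn [-0.   0.   0.1] shift [ 0.4 -0.  11.4]
```

```bash
python3 -m jog '[{"delta_pos":[0.8,0,7],"turn":[0,0,0]},{"delta_pos":[0,0,4],"turn":[0,0,0]},{"delta_pos":[0,0,0],"turn":[0,0,0]},{"delta_pos":[0,0,0],"turn":[0,0,0]}]'
python3 -m jog '[{"delta_pos":[0,0,0],"turn":[0,0,0]},{"delta_pos":[0,0,0],"turn":[0,0,0]},{"delta_pos":[0,0,0],"turn":[0,0,0]},{"delta_pos":[0,0,0],"turn":[0,0,0]},{"delta_pos":[0,0,0],"turn":[0,0,0]},{"delta_pos":[0,0,0],"turn":[0,0,0]}]' -1 12
python3 to.py 427.6,-125.4,110,90.6
```

```text
t: 37.75
eef_pos: [0.4479, 0.233, 0.0304]
ee_rot: [2.208, 2.235, 0.0]
wrist_force: [-2.1, 0.0, 1.0]
opening: 0.0919
grip_force: 1.1
t: 38.5
eef_pos: [0.4479, 0.233, 0.0302]
ee_rot: [2.208, 2.235, 0.0]
wrist_force: [-0.4, -0.5, -1.0]
opening: 0.0509
grip_force: 11.9
t 38.5 pos [447.9 233.   30.2] F [-0.4 -0.5 -1. ] open 50.9 grip 11.9 q [ 0.1   0.66 -0.79  2.03  0.7   0.74 -1.12]
427.6,-125.4,110,90.6 turn [ 0.  -0.   0.1] shift [-358.1  -24.1  -79.8]
```

A light side force (2 N) as I descended suggests the outer finger brushed the jar. I'll lift the brush and check the jar with the top camera.

```bash
python3 -m jog '[{"delta_pos":[0,0,-15],"turn":[0,0,0]},{"delta_pos":[0,0,-30],"turn":[0,0,0]},{"delta_pos":[0,0,-35],"turn":[0,0,0]},{"delta_pos":[-20,-1.4,0],"turn":[0,0,0]},{"delta_pos":[-42.3,-2.8,0],"turn":[0,0,0]},{"delta_pos":[-42.3,-2.8,0],"turn":[0,0,0]},{"delta_pos":[-42.3,-2.8,0],"turn":[0,0,0]},{"delta_pos":[-42.3,-2.8,0],"turn":[0,0,0]},{"delta_pos":[-42.3,-2.8,0],"turn":[0,0,0]},{"delta_pos":[-42.3,-2.8,0],"turn":[0,0,0]},{"delta_pos":[-42.3,-2.8,0],"turn":[0,0,0]},{"delta_pos":[-42,-2.8,0],"turn":[0,0,0]},{"delta_pos":[0,0,0],"turn":[0,0,0]},{"delta_pos":[0,0,0],"turn":[0,0,0]}]'
python3 to.py 427.6,-125.4,36,90.6
python3 - <<'E'
from station import cams
from h import *
d=cams.get_image("top");np.savez("pics/top2.npz",**d);Z=cloud(d)[...,2]
m=np.zeros((480,640),bool);m[225:310,150:235]=1
print("jar",rect(d,m&(Z>.05),.074),"zmax",Z[m].max())
v,u=np.nonzero(m&(Z>.02));print("tall px",u.min(),u.max(),v.min(),v.max(),len(u))
E
```

```text
t: 40.25
eef_pos: [0.4286, -0.1249, 0.1108]
ee_rot: [2.208, 2.235, 0.001]
wrist_force: [-0.8, 0.5, -0.8]
opening: 0.0502
grip_force: 11.9
t 40.25 pos [ 428.6 -124.9  110.8] F [-0.8  0.5 -0.8] open 50.2 grip 11.9 q [ 1.02  0.44 -0.94  2.13  0.5   0.81 -0.22]
427.6,-125.4,36,90.6 turn [ 0.  -0.   0.1] shift [-0.5 -1.  74.8]
jar (array([531.7, 230.7]), array([531.6, 231.4]), array([46.2, 42.8]), 82.0, 'long axis deg', np.float64(72.6), 318) zmax 1.1681006485331387
tall px 154 228 226 309 447
```

The jar slid about 4 mm on the mat and still stands. Now the brush goes down at its old place.

```bash
python3 -m jog '[{"delta_pos":[0,-1,25],"turn":[0,0,0]},{"delta_pos":[0,0,22],"turn":[0,0,0]},{"delta_pos":[0,0,14],"turn":[0,0,0]},{"delta_pos":[0,0,8],"turn":[0,0,0]},{"delta_pos":[0,0,2],"turn":[0,0,0]},{"delta_pos":[0,0,0],"turn":[0,0,0]},{"delta_pos":[0,0,0],"turn":[0,0,0]}]'
python3 to.py 427.6,-125.4,36.5,90.6
```

```text
t: 41.18
eef_pos: [0.4279, -0.1256, 0.0397]
ee_rot: [2.207, 2.234, 0.001]
wrist_force: [0.3, 0.2, -0.2]
opening: 0.0509
grip_force: 11.9
t 41.17 pos [ 427.9 -125.6   39.7] F [ 0.3  0.2 -0.2] open 50.9 grip 11.9 q [ 0.9   0.56 -0.81  2.17  0.66  0.67 -0.35]
427.6,-125.4,36.5,90.6 turn [0.1 0.  0.1] shift [ 0.2 -0.3  3.2]
```

```bash
python3 -m jog '[{"delta_pos":[0,-0.3,1.5],"turn":[0,0,0]},{"delta_pos":[0,0,1.5],"turn":[0,0,0]},{"delta_pos":[0,0,0],"turn":[0,0,0]},{"delta_pos":[0,0,0],"turn":[0,0,0]}]'
python3 -m jog '[{"delta_pos":[0,0,0],"turn":[0,0,0]},{"delta_pos":[0,0,0],"turn":[0,0,0]},{"delta_pos":[0,0,0],"turn":[0,0,0]},{"delta_pos":[0,0,0],"turn":[0,0,0]},{"delta_pos":[0,0,-15],"turn":[0,0,0]},{"delta_pos":[0,0,-40],"turn":[0,0,0]},{"delta_pos":[0,0,-50],"turn":[0,0,0]},{"delta_pos":[0,0,0],"turn":[0,0,0]}]' 1
python3 -m jog '[{"delta_pos":[44.4,13.5,0],"turn":[0,0,0]},{"delta_pos":[44.4,13.5,0],"turn":[0,0,0]},{"delta_pos":[44.4,13.5,0],"turn":[0,0,0]},{"delta_pos":[44.4,13.5,0],"turn":[0,0,0]},{"delta_pos":[44.4,13.5,0],"turn":[0,0,0]},{"delta_pos":[44.4,13.5,0],"turn":[0,0,0]},{"delta_pos":[44.4,13.5,0],"turn":[0,0,0]},{"delta_pos":[44.4,13.5,0],"turn":[0,0,0]},{"delta_pos":[0,0,0],"turn":[0,0,10.1]},{"delta_pos":[0,0,0],"turn":[0,0,10.1]},{"delta_pos":[0,0,0],"turn":[0,0,10.1]},{"delta_pos":[0,0,0],"turn":[0,0,10.1]},{"delta_pos":[0,0,0],"turn":[0,0,10.1]},{"delta_pos":[0,0,0],"turn":[0,0,10.1]},{"delta_pos":[0,0,0],"turn":[0,0,10.1]},{"delta_pos":[0,0,0],"turn":[0,0,0]},{"delta_pos":[0,0,0],"turn":[0,0,0]}]'
python3 to.py 532,231.5,32.5,20
python3 - <<'E'
from station import bot,cams
from h import *
s=bot.sense();d=cams.get_image("wrist");np.savez("pics/w8.npz",pos=s["eef_pos"],rot=s["ee_rot"],**d);cv2.imwrite("pics/w8.png",d["pixels"][:,:,::-1])
E
```

```text
t: 41.68
eef_pos: [0.4271, -0.1254, 0.0362]
ee_rot: [-2.208, -2.235, 0.0]
wrist_force: [0.6, 0.2, -1.8]
opening: 0.0508
grip_force: 11.9
t: 42.68
eef_pos: [0.4299, -0.126, 0.1451]
ee_rot: [2.203, 2.23, 0.003]
wrist_force: [0.5, -1.0, -1.0]
opening: 0.0919
grip_force: 0.0
t: 44.8
eef_pos: [0.5305, 0.2311, 0.1411]
ee_rot: [3.093, 0.551, -0.001]
wrist_force: [1.1, -0.1, -0.4]
opening: 0.0916
grip_force: 0.0
t 44.8 pos [530.5 231.1 141.1] F [ 1.1 -0.1 -0.4] open 91.6 grip 0.0 q [ 0.02  0.52 -0.63  1.8   0.37  0.94 -1.98]
532,231.5,32.5,20 turn [0.  0.  0.2] shift [1.600e+00 1.000e-01 1.086e+02]
```

View pics/w8.png

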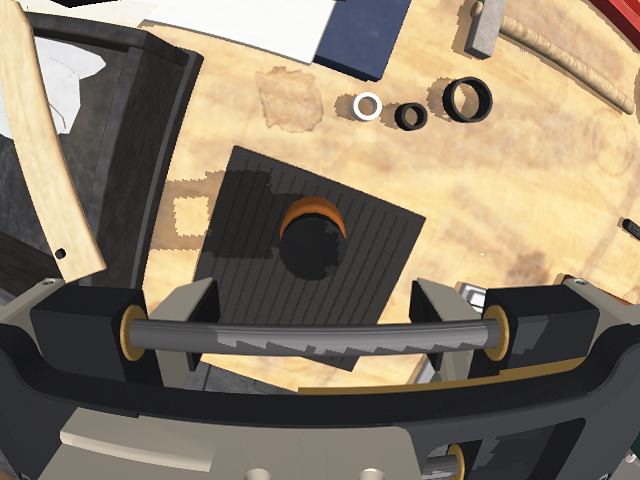

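The jar stands upright on the mat, cap at (313,244), between the open fingers.

```bash
python3 - <<'E'
from h import *
d=dict(np.load("pics/w8.npz"));H=cv2.cvtColor(d["pixels"],cv2.COLOR_RGB2HSV).astype(int)
c=[[281,244],[346,244],[313,211],[313,279]]
p=wplane(d,c,.074,d["pos"],d["rot"])[:,:2]*1000;print(p.round(1).tolist(),p[:2].mean(0),p[2:].mean(0))
E
python3 -m jog '[{"delta_pos":[1.3,0,30],"turn":[0,0,0]},{"delta_pos":[0,0,30],"turn":[0,0,0]},{"delta_pos":[0,0,25],"turn":[0,0,0]},{"delta_pos":[0,0,14],"turn":[0,0,0]},{"delta_pos":[0,0,7],"turn":[0,0,0]},{"delta_pos":[0,0,0],"turn":[0,0,0]},{"delta_pos":[0,0,0],"turn":[0,0,0]}]'
python3 to.py 532,231.5,32.5,20
```

```text
[[530.1, 253.8], [544.3, 215.1], [557.2, 242.1], [514.7, 226.6]] [537.23371286 234.493873  ] [535.90420856 234.33849299]
t: 45.72
eef_pos: [0.5327, 0.2319, 0.0361]
ee_rot: [-3.094, -0.546, -0.002]
wrist_force: [-0.6, 0.6, 0.8]
opening: 0.0919
grip_force: 0.0
t 45.73 pos [532.7 231.9  36.1] F [-0.6  0.6  0.8] open 91.9 grip 0.0 q [-0.04  0.66 -0.54  1.85  0.48  0.76 -2.07]
532,231.5,32.5,20 turn [-0.  -0.1  0. ] shift [-0.8  0.1  3.6]
```

```bash
python3 -m jog '[{"delta_pos":[0.8,0,3],"turn":[0,0,0]},{"delta_pos":[0,0,0],"turn":[0,0,0]},{"delta_pos":[0,0,0],"turn":[0,0,0]}]'
python3 -m jog '[{"delta_pos":[0,0,0],"turn":[0,0,0]},{"delta_pos":[0,0,0],"turn":[0,0,0]},{"delta_pos":[0,0,0],"turn":[0,0,0]},{"delta_pos":[0,0,0],"turn":[0,0,0]},{"delta_pos":[0,0,0],"turn":[0,0,0]},{"delta_pos":[0,0,0],"turn":[0,0,0]},{"delta_pos":[0,0,0],"turn":[0,0,0]},{"delta_pos":[0,0,-10],"turn":[0,0,0]},{"delta_pos":[0,0,-25],"turn":[0,0,0]},{"delta_pos":[0,0,-35],"turn":[0,0,0]},{"delta_pos":[0,0,-30],"turn":[0,0,0]},{"delta_pos":[0,0,0],"turn":[0,0,0]},{"delta_pos":[0,0,0],"turn":[0,0,0]}]' -1 15
python3 to.py 539.1,-122,135,20
```

```text
t: 46.1
eef_pos: [0.5328, 0.2318, 0.0324]
ee_rot: [3.094, 0.545, 0.0]
wrist_force: [0.3, -0.4, -0.7]
opening: 0.0917
grip_force: 0.0
t: 47.72
eef_pos: [0.5323, 0.2311, 0.1317]
ee_rot: [3.093, 0.545, -0.001]
wrist_force: [0.1, -0.1, -1.9]
opening: 0.0474
grip_force: 15.0
t 47.73 pos [532.3 231.1 131.7] F [ 0.1 -0.1 -1.9] open 47.4 grip 15.0 q [ 0.02  0.53 -0.62  1.81  0.38  0.93 -1.99]
539.1,-122,135,20 turn [ 0.   0.1 -0. ] shift [-114.4  334.1   -3.3]
```

```bash
python3 -m jog '[{"delta_pos":[-6.4,18.6,0],"turn":[0,0,0]},{"delta_pos":[-12.7,37.1,0],"turn":[0,0,0]},{"delta_pos":[-12.7,37.1,0],"turn":[0,0,0]},{"delta_pos":[-12.7,37.1,0],"turn":[0,0,0]},{"delta_pos":[-12.7,37.1,0],"turn":[0,0,0]},{"delta_pos":[-12.7,37.1,0],"turn":[0,0,0]},{"delta_pos":[-12.7,37.1,0],"turn":[0,0,0]},{"delta_pos":[-12.7,37.1,0],"turn":[0,0,0]},{"delta_pos":[-12.7,37.1,0],"turn":[0,0,0]},{"delta_pos":[-6.4,18.6,0],"turn":[0,0,0]},{"delta_pos":[0,0,0],"turn":[0,0,0]},{"delta_pos":[0,0,0],"turn":[0,0,0]},{"delta_pos":[0,0,25],"turn":[0,0,0]},{"delta_pos":[0,0,25],"turn":[0,0,0]},{"delta_pos":[0,0,20],"turn":[0,0,0]},{"delta_pos":[0,0,12],"turn":[0,0,0]},{"delta_pos":[0,0,0],"turn":[0,0,0]},{"delta_pos":[0,0,0],"turn":[0,0,0]}]'
python3 to.py 539.1,-122,38.5,20
```

```text
t: 49.98
eef_pos: [0.5402, -0.1211, 0.0509]
ee_rot: [3.093, 0.546, 0.002]
wrist_force: [-0.2, -0.2, -2.9]
opening: 0.0476
grip_force: 15.0
t 49.98 pos [ 540.2 -121.1   50.9] F [-0.2 -0.2 -2.9] open 47.6 grip 15.0 q [ 0.57  0.59 -0.51  1.92  0.42  0.74 -1.4 ]
539.1,-122,38.5,20 turn [ 0.  -0.1  0. ] shift [-1.4  0.5 12.4]
```

```bash
python3 -m jog '[{"delta_pos":[-1,0.5,6],"turn":[0,0,0]},{"delta_pos":[0,0,4],"turn":[0,0,0]},{"delta_pos":[0,0,2],"turn":[0,0,0]},{"delta_pos":[0,0,1],"turn":[0,0,0]},{"delta_pos":[0,0,0],"turn":[0,0,0]},{"delta_pos":[0,0,0],"turn":[0,0,0]}]'
python3 to.py 539.1,-122,38.5,20
```

```text
t: 50.72
eef_pos: [0.5386, -0.1221, 0.0382]
ee_rot: [3.093, 0.545, -0.001]
wrist_force: [-4.2, 0.4, 8.8]
opening: 0.0475
grip_force: 15.0
t 50.73 pos [ 538.6 -122.1   38.2] F [-4.2  0.4  8.8] open 47.5 grip 15.0 q [ 0.56  0.61 -0.5   1.92  0.43  0.72 -1.41]
539.1,-122,38.5,20 turn [ 0.  0. -0.] shift [ 0.5  0.1 -0.3]
```

```bash
python3 -m jog '[{"delta_pos":[0,0,-0.5],"turn":[0,0,0]},{"delta_pos":[0,0,0],"turn":[0,0,0]},{"delta_pos":[0,0,0],"turn":[0,0,0]},{"delta_pos":[0,0,0],"turn":[0,0,0]},{"delta_pos":[0,0,0],"turn":[0,0,0]},{"delta_pos":[0,0,-15],"turn":[0,0,0]},{"delta_pos":[0,0,-40],"turn":[0,0,0]},{"delta_pos":[0,0,-50],"turn":[0,0,0]},{"delta_pos":[0,0,0],"turn":[0,0,0]},{"delta_pos":[12,-39,0],"turn":[0,0,0]},{"delta_pos":[12,-39,0],"turn":[0,0,0]},{"delta_pos":[12,-39,0],"turn":[0,0,0]},{"delta_pos":[12,-39,0],"turn":[0,0,0]},{"delta_pos":[12,-39,0],"turn":[0,0,0]},{"delta_pos":[12,-39,0],"turn":[0,0,0]},{"delta_pos":[12,-39,0],"turn":[0,0,0]},{"delta_pos":[12,-39,0],"turn":[0,0,0]},{"delta_pos":[0,0,0],"turn":[0,0,0]}]' 1
python3 - <<'E'
from station import cams
from h import *
def roi(u0,u1,v0,v1):
    m=np.zeros((480,640),bool);m[v0:v1,u0:u1]=1;return m
d1=cams.get_image("top");np.savez("pics/top3.npz",**d1);cv2.imwrite("pics/top3.png",cv2.resize(d1["pixels"][130:330,150:470,::-1],None,fx=2.5,fy=2.5))
for n,d in(("before",dict(np.load("pics/top0.npz"))),("after",d1)):
    Z=cloud(d)[...,2];H=cv2.cvtColor(d["pixels"],cv2.COLOR_RGB2HSV).astype(int)
    print(n,"brush",rect(d,roi(298,380,280,320)&(Z>.04),.04));print("jar",rect(d,roi(325,358,235,262)&(Z>.06),.08))
    print("stone",rect(d,roi(308,368,262,286)&(H[...,1]<60)&(H[...,2]>90)&(Z<.04)&(Z>.018),.03))
E
```

```text
t: 52.98
eef_pos: [0.5208, 0.2087, 0.1431]
ee_rot: [-3.089, -0.555, -0.001]
wrist_force: [-0.3, -0.3, -0.2]
opening: 0.0918
grip_force: 0.0
before brush (array([ 428.7, -123.9]), array([ 428.8, -124. ]), array([ 50.5, 150.6]), 0.9, 'long axis deg', np.float64(90.6), 1353)
jar (array([ 539.9, -121.6]), array([ 540.2, -121.6]), array([41.7, 42. ]), 45.7, 'long axis deg', np.float64(147.9), 290)
stone (array([ 484.9, -118.6]), array([ 484.8, -119. ]), array([106.5,  45.4]), 89.2, 'long axis deg', np.float64(90.2), 884)
after brush (array([ 427.6, -123.7]), array([ 427.7, -124. ]), array([ 48.2, 150.5]), 0.9, 'long axis deg', np.float64(90.7), 1323)
jar (array([ 538.1, -121.5]), array([ 537.9, -121.6]), array([41.1, 40.9]), 0.7, 'long axis deg', np.float64(155.0), 289)
stone (array([ 483.9, -118.6]), array([ 484.8, -119.3]), array([37.6, 96.7]), 1.0, 'long axis deg', np.float64(90.3), 678)
```

View pics/top3.png

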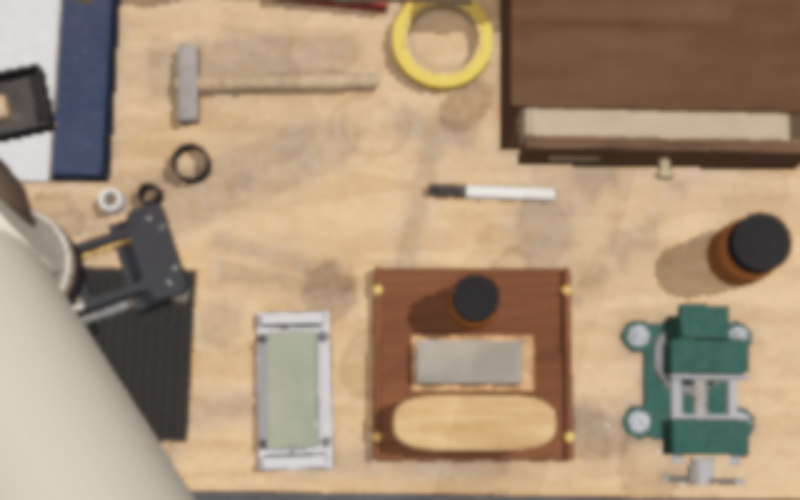

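The final view shows the green stone in the holder at (293,389), the grey stone on the cork at (470,362), and the brush and jar within 2 mm of where they started. The loupe and hammer have not moved.

```bash
python3 -c "
from station import job
print(job.job_done())"
```

```text
the job is handed in; nothing more can be done
None
```

I handed the job in at about 53 s: the green stone is in the holder between its stops, the grey stone lies on the cork in its old place, the brush and jar measured within 2 mm of where they started (the jar was nudged about 4 mm on the mat but stayed upright), and the loupe and hammer are untouched.

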